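# Sort V-blocks, shaft and flange into their trays at the measuring desk

### The arm

A 7-joint arm with a two-finger parallel gripper is mounted at the origin on a cart in front of the work surface, level with it; the furniture and walls round the work are solid. World frame = base frame: x ahead of the robot, y to its left, z up, the work surface at z = 0. Lengths are in mm, angles in rad, forces in N, time in s.
With the tool pointing down it reaches from about 425 to 825 mm from the base axis. Payload 3.6 kg.
Tool frame: the origin (TCP) lies on the centre line of the jaws, within the pads' length; the fingertips stand robot.finger_overhang ahead of it and the grasp point (between the pads) lies 2 mm behind it (robot.finger_overhang is the distance from the TCP to the fingertips, in mm); z points along the fingers, y is the line along which they close (so a half turn about z gives the same grasp; the last joint's range is limited). The gripper opens to 93 mm and grips with 3 to 60 N. Pads are 15 mm wide; open, the fingers measure 128 mm over their backs; the gripper's body (75 mm by 188 mm) begins 65 mm behind the grasp point.
Start: joints at [1.175, 0.615, -0.013, 1.423, 0.008, 1.103, -0.04], TCP at [234.938, -606.026, 235.64] pointing down, gripper open.
Joint ranges: [-3.12, 3.12], [-0.3, 2.06], [-1.34, 1.32], [0.26, 2.42], [-1.36, 4.5], [0.01, 1.98], [-2.84, 2.84]. Speed limits (rad/s): [2.79, 2.79, 3.14, 3.14, 3.14, 3.14, 3.14].

### API

Orientations are given as a unit quaternion [w, x, y, z].
In Python, from rig import telemetry, optics, ticket, robot gives the robot as it stands.
- The arm moves only by the shell command python3 -m handwheel 'ROWS' [FORCE]. ROWS is JSON, a list of rows, each a list of 5 numbers: the finger opening in m, from 0 to 0.093, then the shift along the tool's x, y, z in m, then the turn about the tool's z in rad. A call has 1 to 20 rows; each row is the pose to reach, as a shift and turn from the pose commanded when the call began, along the tool's axes at that moment; what a row does not reach only later rows make up. A row lasts 1/12 s, in which the tool goes at most 41.7 mm and 7.16 degrees, less where a joint would pass 70% of its speed; a pose out of reach is approached as far as the arm can. A call with a gripper value outside its range is refused whole. The fingers move at their own pace and stop on an object; FORCE is the grip in N (left out, the last holds). Time passes only in rows, so rows that repeat a pose let the fingers close. It gives the time, the measured TCP pose, the force, the opening and the grip force at its end, in the units of the state.
- telemetry.read_state(): the state, without advancing time (a new reading comes with each control period).
- optics.capture(name): name is "side" or "top"; returns the picture (400x640x3 uint8, blue, green, red); there is no depth.
- optics.camera_params(name): a dict with "K" (3x3 intrinsics, pixels), "k1" (the pictures are not rectified: a ray, as slopes to the right and down, at radius r is drawn at 1 + k1 r^2 times it, then the intrinsics apply), "pose" (4x4, takes a point from camera to world coordinates). Camera axes: x right, y down, z forward; pixel columns grow to the right and rows downward; lengths in mm; the calibration is good to about 2 mm. A picture is of the moment at which its call begins. camera_params takes no time and is no camera call.
- ticket.finish_job(): hands the job in; it is judged then, once.
Trained networks look in the newest picture that a camera, given by its name, has taken for a name from the list of things; names that differ only in an ending like _2 or _b are one class to them, and where a whole thing is asked for, a point or a joint stands for the part that bears it (a point fixed in the world has none). Each returns a list of dicts, best first, with "score" (0 to 1); they miss things now and then, are a little off and sometimes report something else, mostly with a low value. They report only what shows in the picture. A call takes as long as a camera call.
- optics.silhouettes(camera, name): "region" (400x640 bool, what is visible of it) and "extent" ([left, top, right, bottom] in pixels, round what is visible of it).
- optics.mark_of(camera, name): "uv" ([column, row] in pixels: a listed point, or the origin of a listed thing).
The state is a dict: "time_s": time; "q": joint angles; "dq": joint speeds; "joint_efforts": joint torques, N m; "position": TCP position; "tool_rot": TCP orientation; "wrist_force": force on the tool from outside, world axes, zero at the start; "torque": the same for the moment, N m; "finger_gap": finger opening in mm; "grasp_force": force on a finger pad.
Only numpy, scipy, OpenCV 4.12 (cv2) and the standard library are available. Lean on these libraries where they do the work, as an engineer would, in place of code of your own. Each camera call takes 0.05 s, during which the arm holds its last target. There are 200 camera calls.

### The job

Clear the measuring desk: each of the three black trays already holds one piece of its kind. Put the two loose V-blocks, the loose shaft and the loose flange each into the tray with its like, set down flat on the free part of the tray's floor, V-blocks and flange right way up. Leave the plug gauge (the rod with the red band) where it lies.

Things in the scene. Friction and masses are not known exactly. Their poses are not given: they have to be found in the camera images.
- v_tray: fixed black tray, grey liner, 180 x 110 mm (x, y), 14 mm high, walls 4 mm, inner floor 4 mm above the desk. Origin: centre of underside; x points away from the robot (within 0.12 rad), z up. Fixed in it: one V-block, 60 mm side along y, filling x 42 to 78, y -30 to 30 mm, 44 mm high. Free room for two more, turned alike, centred at about x = +2 and x = -56 mm, y = 0.
- shaft_tray: fixed black tray, grey liner, 180 x 110 mm (x, y), 14 mm high, walls 4 mm, inner floor 4 mm above the desk. Origin: centre of underside; x points away from the robot (within 0.12 rad), z up. Fixed in it: one turned shaft along x, filling y -43 to -17, x -60 to 60 mm, 29 mm high. Free room for one more shaft along x, centred at about x = 0, y = +26 mm.
- flange_tray: fixed black tray, grey liner, 180 x 110 mm (x, y), 14 mm high, walls 4 mm, inner floor 4 mm above the desk. Origin: centre of underside; x points away from the robot (within 0.12 rad), z up. Fixed in it: one flange at x = +48 mm, y = 0, 68 mm across, 31 mm high. Free room for one more, centred at about x = -40 mm, y = 0.
- v_block_1: loose grey steel V-block, 35 x 60 x 40 mm (x, y, z), 0.3 to 0.5 kg, V-groove in the top along its x; the end faces across y are flat, 60 mm apart, full height: grip there. Origin: centre of underside; upright on the desk at any yaw. Both V-blocks are alike and may lie either way round.
- v_block_2: loose grey steel V-block, 35 x 60 x 40 mm (x, y, z), 0.3 to 0.5 kg, V-groove in the top along its x; the end faces across y are flat, 60 mm apart, full height: grip there. Origin: centre of underside; upright on the desk at any yaw. Both V-blocks are alike and may lie either way round.
- shaft: loose bare grey turned shaft with stepped ends, 25 mm thick and 120 mm long along its y, 0.17 to 0.29 kg, lying on the desk; it does not roll. Origin: centre of its underside (axis 12.5 mm higher). Grip it across its x, at mid-length.
- flange: loose grey turned flange: disc 68 mm across and 10 mm thick (up to 12 mm high) with a hub 44 mm across rising to 27 mm on top, 0.27 to 0.45 kg, lying disc down. Origin: centre of the underside. Grip the hub, from 13 to 27 mm high, in any direction.
- plug_gauge: bystander: loose plug gauge, a rod 105 mm long (y) and 18 mm thick with a red band near one end and two bare thicker ends; origin: centre of its underside. It belongs in none of the trays. Behind it hangs a monitor screen, over the desk right of y = -0.25 m at x = 0.6 m, from 0.16 m up: keep the gripper clear of it.

How it is judged:
By the outcome, as a careful person would: the job done as asked, in the order asked, and still so for the second after the job is handed in, with the robot touching nothing.
It also fails if it takes over 112 s, if anything falls off the work surface, if the arm or the gripper's body presses on something with over 40 N, if the wrist force passes 120 N, or if a joint passes its speed limit or range.

## Working session

There is one attempt and no reset: what is moved stays moved. The work goes in short steps, Python scripts to look and compute and a shell command to move; the robot and the scene stay as the last step left them, time stands still between calls to the robot, and variables do not carry over. Pictures are saved under pics/ and viewed, at most 14 in all, crops included, and the job is handed in when it is done.

```bash
ls; mkdir -p pics; python3 - <<'E'
from rig import telemetry, optics, robot
import cv2, numpy as np
np.set_printoptions(precision=4,suppress=True)
print(robot.finger_overhang, telemetry.read_state())
for c in("side","top"):
    print(c,optics.camera_params(c)); im=optics.capture(c); cv2.imwrite(f"pics/{c}0.png",im)
    for n in["v_tray","shaft_tray","flange_tray","v_block_1","shaft","flange","plug_gauge"]:
        print(n,[(round(m["score"],2),np.round(m["uv"],1)) for m in optics.mark_of(c,n)],[(round(m["score"],2),m["extent"]) for m in optics.silhouettes(c,n)])
E
```

```text
pics
17.0 {'time_s': 0.0, 'q': array([ 1.1745,  0.6159, -0.0126,  1.4249,  0.0081,  1.1034, -0.0404]), 'dq': array([-0.0006,  0.0014,  0.0013,  0.0006,  0.0008, -0.0016,  0.0008]), 'joint_efforts': array([ -0.0006, -45.8935,   0.209 , -16.5745,  -0.061 ,   0.0204,
         0.0003]), 'position': array([ 234.6541, -605.3728,  234.4989]), 'tool_rot': array([-0.0012,  0.983 ,  0.1839, -0.0003]), 'wrist_force': array([ 0.4488,  0.8081, -0.2027]), 'torque': array([-0.0108, -0.0432, -0.0023]), 'grasp_force': 0.0, 'finger_gap': 93.18816847711061}
side {'K': array([[448.1677,   0.    , 324.4583],
       [  0.    , 448.1677, 199.3088],
       [  0.    ,   0.    ,   1.    ]]), 'k1': -0.057849476448325096, 'pose': array([[ -0.8731,   0.4322,  -0.2254, 755.5965],
       [  0.4873,   0.7623,  -0.4259, 364.2701],
       [ -0.0123,  -0.4817,  -0.8763, 935.8344],
       [  0.    ,   0.    ,   0.    ,   1.    ]])}
v_tray [(0.87, array([270.6, 220.2]))] [(0.75, [225.1, 184.1, 319.2, 259.5])]
shaft_tray [(0.64, array([356.7, 346.9]))] [(0.57, [302.7, 302.0, 410.2, 389.5])]
flange_tray [(0.61, array([316
[... 817 characters left out ...]
  ,    0.0021,   -0.0088,  -64.4999],
       [   0.0087,   -0.0623,   -0.998 , 1071.209 ],
       [   0.    ,    0.    ,    0.    ,    1.    ]])}
v_tray [(0.88, array([331.8, 166.4]))] []
shaft_tray [(0.61, array([211.3, 175.5]))] [(0.83, [186.0, 139.7, 234.3, 208.0])]
flange_tray [(0.61, array([265.8, 168. ]))] [(0.58, [244.1, 136.4, 284.6, 203.8])]
v_block_1 [(0.87, array([261.9, 238.6]))] [(0.71, [300.3, 230.4, 323.5, 254.0])]
shaft [(0.71, array([212. , 235.9]))] [(0.71, [186.6, 233.5, 231.7, 246.1])]
flange [(0.77, array([365.5, 237.2])), (0.56, array([210.9, 234.8]))] [(0.82, [351.5, 225.6, 376.7, 249.0])]
plug_gauge [(0.5, array([417. , 237.7]))] [(0.81, [398.8, 236.6, 436.2, 242.7])]
```

```bash
python3 -m handwheel --help 2>&1 | head -5
```

```text
invalid input: not JSON, or not a number
```

```bash
python3 - <<'E'
import cv2
a=cv2.imread("pics/top0.png"); cv2.imwrite("pics/topz.png",cv2.resize(a[120:270,170:450],(784,420),interpolation=cv2.INTER_CUBIC))
a=cv2.imread("pics/side0.png"); cv2.imwrite("pics/sidez.png",cv2.resize(a[80:400,210:470],(650,600)[0:1]*1+(600,) if 0 else (488,600),interpolation=cv2.INTER_CUBIC))
E
```

```text
(no output)
```

View pics/topz.png

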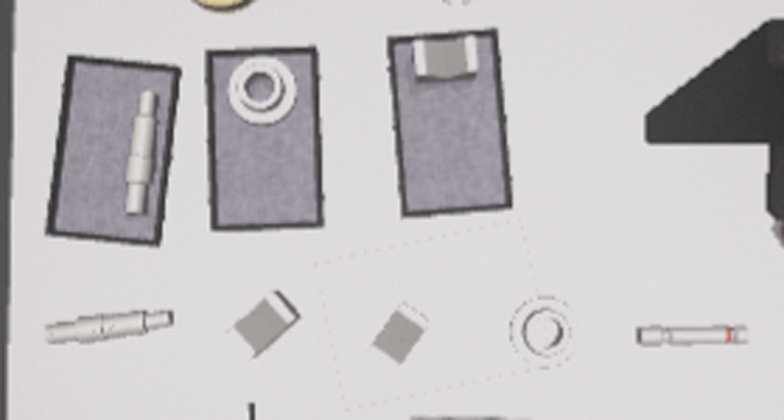

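View pics/sidez.png

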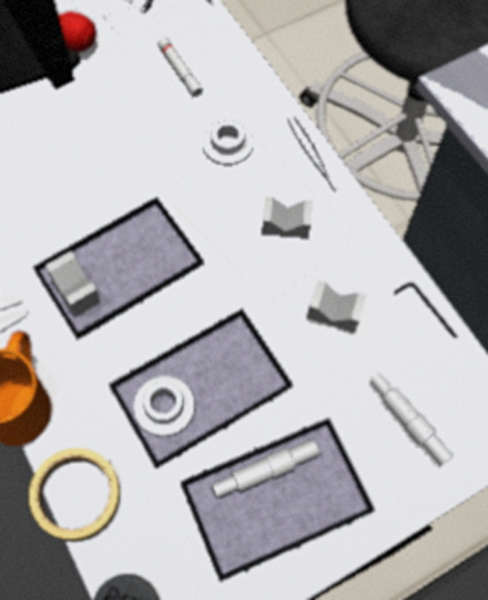

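The top view shows the trays at the top (shaft, flange and V, left to right). Below them are the loose shaft (crop ~110,325), the V-blocks (268,322 and 402,335), the flange (543,330) and the gauge (690,335). The side view agrees, with the V-blocks at crop (287,217) and (337,305). Next I'll triangulate and fit.

```bash
cat > h.py <<'E'
import numpy as np, cv2
from rig import optics
P={c:optics.camera_params(c) for c in("side","top")}
def ray(c,uv):
    p=P[c];K=p["K"];d=np.array([(uv[0]-K[0,2])/K[0,0],(uv[1]-K[1,2])/K[1,1]]);u=d.copy()
    for _ in range(20): u=d/(1+p["k1"]*(u@u))
    T=np.array(p["pose"]);v=T[:3,:3]@np.r_[u,1];return T[:3,3],v/np.linalg.norm(v)
def plane(c,uv,z):
    o,v=ray(c,uv);return o+v*(z-o[2])/v[2]
def proj(c,X):
    p=P[c];T=np.array(p["pose"]);X=(np.atleast_2d(X)-T[:3,3])@T[:3,:3]
    s=X[:,:2]/X[:,2:];s=s*(1+p["k1"]*(s**2).sum(1,keepdims=True))
    return s*[p["K"][0,0],p["K"][1,1]]+[p["K"][0,2],p["K"][1,2]]
def tri(a,b):
    (o1,v1),(o2,v2)=ray("side",a),ray("top",b)
    s=np.linalg.lstsq(np.c_[v1,-v2],o2-o1,rcond=None)[0]
    p,q=o1+s[0]*v1,o2+s[1]*v2;return (p+q)/2,np.linalg.norm(p-q)
E
python3 - <<'E'
from h import *
np.set_printoptions(precision=1,suppress=True)
for n,a,b in[("v_tray",(270.6,220.2),(331.8,166.4)),("shaft_tray",(356.7,346.9),(211.3,175.5)),("flange_tray",(316.2,286.4),(265.8,168)),("vbA",(387.4,247.5),(261.9,238.6)),("vbB",(362.2,197.8),(312,242)),("shaft",(427.9,301.4),(212,235.9)),("flange",(333.4,155.9),(365.5,237.2)),("gauge",(306.1,114.2),(417,237.7))]:
    print(n,*tri(a,b),plane("side",a,0),plane("top",b,0))
# tray outer corners read from the top crop (z=14 rim)
C={"shaft_tray":[(69,57),(181,67),(160,245),(47,235)],"flange_tray":[(206,49),(316,46),(324,227),(212,230)],"v_tray":[(388,37),(497,30),(512,208),(403,216)]}
for n,c in C.items():
    w=np.array([plane("top",(170+x/2.8-.3,120+y/2.8-.3),14) for x,y in c])
    d=(w[0]+w[1]-w[2]-w[3])/2;print(n,w.mean(0),"yaw %.3f"%np.arctan2(d[1],d[0]),np.linalg.norm(d[:2]),np.linalg.norm((w[0]+w[3]-w[1]-w[2])[:2]/2))
ims={c:cv2.imread(f"pics/{c}0.png") for c in("top","side")}
def crop(c,x,y,w,h,k):
    g=ims[c][y:y+h,x:x+w]; g=np.clip((g.astype(float)-60)*255/195,0,255); g=(255*(g/255)**2.5).astype(np.uint8)
    return cv2.resize(g,None,fx=k,fy=k,interpolation=cv2.INTER_CUBIC)
a=crop("top",180,220,205,40,3.9)
b=np.hstack([crop("side",335,175,75,90,5),crop("side",398,272,60,60,7.5)[:450]])
b=cv2.copyMakeBorder(b,0,0,0,max(0,a.shape[1]-b.shape[1]),cv2.BORDER_CONSTANT)[:,:a.shape[1]]
if b.shape[1]<a.shape[1]: a=a[:,:b.shape[1]]
o=np.vstack([a,b[:440]]);print(o.shape);cv2.imwrite("pics/z2.png",o)
E
```

```text
v_tray [ 647.7 -104.4   -4.8] 6.8776551113790765 [ 651.1 -104.     0. ] [ 643.9 -102.6    0. ]
shaft_tray [621.4 238.2 -16.3] 1.762601599156533 [624.4 239.9   0. ] [618.7 234.1   0. ]
flange_tray [637.3  84.8  -4.1] 6.891490164823483 [634.9  87.9   0. ] [639.6  82.4   0. ]
vbA [446.9  89.4  -1.8] 10.265847278131393 [452.   87.3   0. ] [442.7  92.    0. ]
vbB [434.3 -47.6   3. ] 3.0464674812662755 [434.6 -49.7   0. ] [432.9 -46.8   0. ]
shaft [447.7 231.8   0.5] 7.420510674824255 [444.4 233.8   0. ] [450.7 229.6   0. ]
flange [ 440.2 -191.6    0.8] 13.143576302397147 [ 434.5 -188.4    0. ] [ 445.7 -195.3    0. ]
gauge [ 440.6 -331.7   16.2] 9.405547164597296 [ 431.2 -341.1    0. ] [ 444.  -338.4    0. ]
shaft_tray [622.5 232.3  14. ] yaw -0.104 177.1909339944095 110.68731549808618
flange_tray [635.3  85.   14. ] yaw 0.044 180.0800225006164 109.37384528658912
v_tray [650.3 -98.3  14. ] yaw 0.079 178.62325446583077 108.21987963120196
(596, 800, 3)
```

View pics/z2.png

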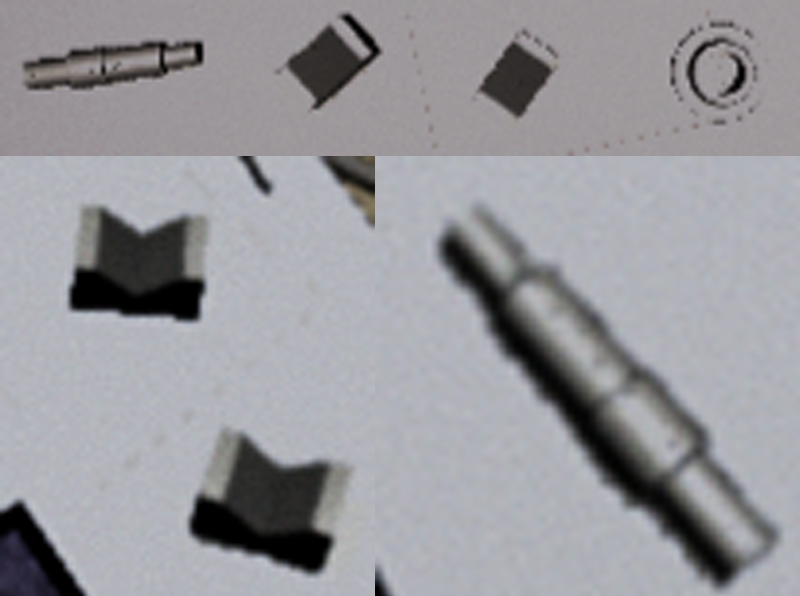

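The crop shows V-block A's top corners at (345,13), (378,48), (278,72) and (315,107), and V-block B's at about (520,30) and (476,97). In the side view both blocks show clear top and bottom edges, and the shaft's ends are at (460,225) and (745,565). I'll fit poses per camera.

```bash
python3 - <<'E'
from h import *
from scipy.optimize import least_squares
np.set_printoptions(precision=3,suppress=True)
def T(p): return np.array([180+(p[0]+.5)/3.9-.5,220+(p[1]+.5)/3.9-.5])
def S(p): return np.array([335+(p[0]+.5)/5-.5,175+(p[1]-156+.5)/5-.5])
def S2(p): return np.array([398+(p[0]-375+.5)/7.5-.5,272+(p[1]-156+.5)/7.5-.5])
def Z(p): return np.array([210+(p[0]+.5)/1.877-.5,80+(p[1]+.5)/1.875-.5])
hx,hy=17.5,30
def fit(obs,x0):
    # obs: (cam,uv,(sx,sy,z))
    def f(p):
        c,s=np.cos(p[2]),np.sin(p[2]);r=[]
        for cam,uv,(a,b,z) in obs:
            x,y=a*hx,b*hy; r.append(proj(cam,[p[0]+c*x-s*y,p[1]+s*x+c*y,z])[0]-uv)
        return np.ravel(r)
    r=least_squares(f,x0);return r.x,r.fun
# block axes: y axis up-right in the top view; side view: near face = -? solved by two starts
# top view A: NE end is +y(local) chosen with yaw s.t. local y=(+x,-y world)
A_s=[((225,428),(-1,-1,40)),((350,463),(-1,1,40)),((195,497),(1,-1,40)),((332,540),(1,1,40)),((190,535),(1,-1,0)),((322,573),(1,1,0))]
B_s=[((80,205),(-1,-1,40)),((209,215),(-1,1,40)),((72,270),(1,-1,40)),((204,282),(1,1,40)),((70,308),(1,-1,0)),((200,320),(1,1,0))]
A_t=[((345,13),(1,-1,40)),((372,42),(-1,-1,40)),((278,72),(1,1,40)),((315,107),(-1,1,40))]
B_t=[((518,30),(1,-1,40)),((556,58),(-1,-1,40)),((476,97),(1,1,40)),((515,118),(-1,1,40))]
for n,s,t,x0 in(("A",A_s,A_t,(447,90,2.3)),("B",B_s,B_t,(434,-48,2.3))):
    for nm,o in(("side",[("side",S(p),k) for p,k in s]),("top",[("top",T(p),k) for p,k in t])):
        best=min((fit(o,(x0[0],x0[1],w)) for w in np.arange(-3,3.2,.5)),key=lambda r:abs(r[1]).sum())
        print(n,nm,best[0],best[0][2]%np.pi,np.round(best[1],1))
# shaft
e=[tri(S2(a),T(b)) for a,b in(((745,568),(25,74)),((462,222),(202,51)))];print("shaft ends",e)
for cam,pp in(("side",[S2((745,568)),S2((462,222))]),("top",[T((25,74)),T((202,51))])):
    w=[plane(cam,q,12.5) for q in pp];d=w[1]-w[0];print(cam,(w[0]+w[1])/2,np.arctan2(d[1],d[0]),np.linalg.norm(d))
print("flange hub top",tri(Z((229,132)),T((718,72))),plane("side",Z((229,132)),27),plane("top",T((718,72)),27),"disc",plane("side",Z((228,150)),11),plane("top",T((714,73)),11))
C={"v":[(157,200),(203,262),(78,337),(35,267)],"f":[(242,311),(291,384),(157,466),(111,384)],"s":[(330,420),(373,510),(221,579),(182,483)]}
Ct={"s":[(69,57),(181,67),(160,245),(47,235)],"f":[(206,49),(316,46),(324,227),(212,230)],"v":[(388,37),(497,30),(512,208),(403,216)]}
for n,c in C.items():
    w=np.array([plane("side",Z(p),14) for p in c])
    d=(w[2]+w[3]-w[0]-w[1])/2
    t=[T0 for T0 in Ct[n]]; u=lambda p:np.array([170+(p[0]+.5)/2.8-.5,120+(p[1]+.5)/2.8-.5])
    # side order: near-right,near-left?,far.. ; top order: far-left, far-right, near-right, near-left
    m=[tri(Z(a),u(b)) for a,b in zip(c,[t[2],t[3],t[0],t[1]])]
    print(n,w.mean(0),np.arctan2(d[1],d[0]),"tri",[np.r_[x,e] for x,e in m])
E
```

```text
A side [450.866  86.604   0.735] 0.7351963867727952 [-1.1 -0.   0.5  0.8  0.6  0.1  0.2 -0.4  0.1 -0.4 -0.3 -0.1]
A top [454.863  81.63    0.787] 0.786912567582701 [-1.1 -1.   1.2  0.8  0.1 -0.1 -0.2  0.2]
B side [438.514 -44.756  -5.33 ] 0.953202262840172 [-0.1 -0.3 -0.  -0.   0.3 -0.2  0.2 -0.2  0.1  0.4 -0.5  0.3]
B top [442.702 -47.457   0.992] 0.9919560362827785 [ 0.2 -1.3  1.4 -1.4 -1.3  0.4 -0.3  2.2]
shaft ends [(array([443.873, 297.628,   9.111]), np.float64(0.0507476009653981)), (array([457.54 , 175.809,   8.361]), np.float64(4.75018924723718))]
side [450.917 237.905  12.5  ] -1.4723064820868257 120.54523103179426
top [451.797 234.953  12.5  ] -1.445074762308862 123.98407525332166
flange hub top (array([ 443.097, -185.342,   34.949]), np.float64(3.557032536732053)) [ 438.84  -189.203   27.   ] [ 444.289 -187.23    27.   ] disc [ 448.694 -174.48    11.   ] [ 442.973 -186.284   11.   ]
v [648.624 -91.881  14.   ] 0.07027144101601941 tri [array([ 564.637, -159.289,    0.872,    3.434]), array([556.606, -50.488,   3.956,   3.57 ]), array([734.254, -35.238,   8.932,   6.27 ]), array([ 741.674, -144.489,    9.097,    5.177])]
f [633.869  89.932  14.   ] 0.035040307405474154 tri [array([546.262,  28.256,  -0.736,   3.22 ]), array([543.845, 137.464,   7.768,   1.326]), array([721.857, 145.112,  12.392,   5.27 ]), array([725.117,  36.291,  10.553,   5.644])]
s [622.673 238.627  14.   ] -0.11132212522478284 tri [array([527.632, 191.815,  -0.801,   5.959]), array([539.807, 299.918,   4.945,   0.431]), array([716.121, 280.534,   8.54 ,   1.712]), array([706.124, 172.168,   1.202,   5.347])]
```

```bash
cat > go.py <<'E'
# usage: go.py [x y z psi]...  -> tool-axis shifts (m, rad) from the present pose
import sys, numpy as np
from rig import telemetry
s=telemetry.read_state();p=s["position"];w,a,b,c=s["tool_rot"]
psi=2*np.arctan2(b,a)
print("t %.2f"%s["time_s"],"pos",np.round(p,1),"psi %.3f"%((psi+np.pi)%(2*np.pi)-np.pi),"q7 %.2f"%s["q"][6],"tilt %.3f %.3f"%(w,c),"gap %.1f grip %.1f"%(s["finger_gap"],s["grasp_force"]),"F",np.round(s["wrist_force"],1))
v=list(map(float,sys.argv[1:]))
for i in range(0,len(v),4):
    d=(np.array(v[i:i+3])-p)/1e3
    t=(psi-v[i+3]+np.pi)%(2*np.pi)-np.pi
    print(np.round([np.cos(psi)*d[0]+np.sin(psi)*d[1],np.sin(psi)*d[0]-np.cos(psi)*d[1],-d[2],t],4).tolist())
E
python3 go.py 400 -250 220 .37  453 84 150 .76
```

```text
t 1.50 pos [ 235.  -606.   235.6] psi 0.370 q7 -0.04 tilt -0.000 0.000 gap 93.0 grip 0.0 F [ 0.1 -0.   0.2]
[0.2826, -0.2723, 0.0156, -0.0001]
[0.4527, -0.5645, 0.0856, -0.3901]
```

```bash
python3 -m handwheel '[[0.093,0.2826,-0.2723,0.0156,0],[0.093,0.2826,-0.2723,0.0156,0],[0.093,0.2826,-0.2723,0.0156,0],[0.093,0.2826,-0.2723,0.0156,0],[0.093,0.2826,-0.2723,0.0156,0],[0.093,0.2826,-0.2723,0.0156,0],[0.093,0.2826,-0.2723,0.0156,0],[0.093,0.2826,-0.2723,0.0156,0],[0.093,0.2826,-0.2723,0.0156,0],[0.093,0.2826,-0.2723,0.0156,0],[0.093,0.4527,-0.5645,0.0856,-0.39],[0.093,0.4527,-0.5645,0.0856,-0.39],[0.093,0.4527,-0.5645,0.0856,-0.39],[0.093,0.4527,-0.5645,0.0856,-0.39],[0.093,0.4527,-0.5645,0.0856,-0.39],[0.093,0.4527,-0.5645,0.0856,-0.39],[0.093,0.4527,-0.5645,0.0856,-0.39],[0.093,0.4527,-0.5645,0.0856,-0.39],[0.093,0.4527,-0.5645,0.0856,-0.39],[0.093,0.4527,-0.5645,0.0856,-0.39]]' 25
python3 - <<'E'
from h import *
from rig import telemetry
im=optics.capture("side");im2=optics.capture("top")
p=telemetry.read_state()["position"]
for c,i in(("side",im),("top",im2)):
    print(c,proj(c,p+[0,0,-17]))
a=im[110:310,280:480];b=im2[160:260,200:300] 
for u,i in((a,"s"),(b,"t")):pass
cv2.imwrite("pics/h1.png",np.hstack([cv2.resize(a,(400,400),interpolation=2),cv2.resize(b,(400,400),interpolation=2)]))
E
```

```text
time_s: 3.17
position: [453.2, 88.9, 149.8]
tool_rot: [-0.001, 0.927, 0.375, 0.001]
wrist_force: [-0.2, -0.1, -0.5]
finger_gap: 92.9
grasp_force: 0.0
side [[393.39302995 220.28604771]]
top [[257.38936605 236.55463837]]
```

View pics/h1.png

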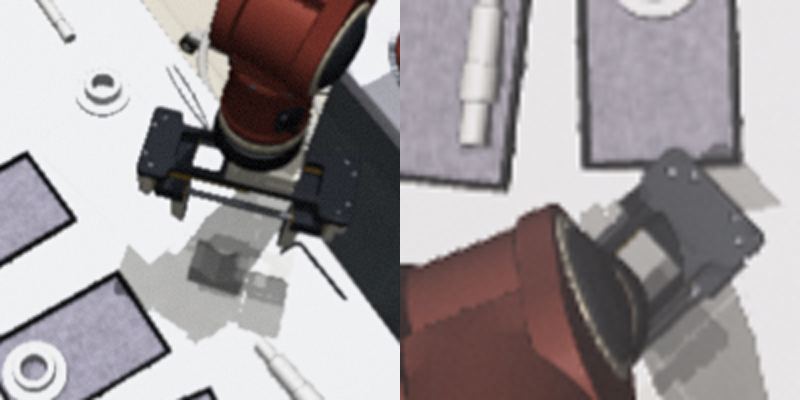

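```bash
python3 go.py 453 84 34 .76
```

```text
t 3.27 pos [452.9  83.5 150.1] psi 0.760 q7 -1.19 tilt 0.000 -0.000 gap 93.2 grip 0.0 F [-0.6 -0.7  0.3]
[0.0004, -0.0003, 0.1161, 0.0003]
```

The hand hovers over block A, seen between the fingers at crop (240,265). The pads straddle it along its length. Descending.

```bash
python3 -m handwheel '[[0.093,0,0,0.04,0],[0.093,0,0,0.07,0],[0.093,0,0,0.085,0],[0.093,0,0,0.1,0],[0.093,0,0,0.11,0],[0.093,0,0,0.116,0],[0.093,0,0,0.116,0]]'
python3 -m handwheel '[[0.05,0,0,0,0],[0.05,0,0,0,0],[0.05,0,0,0,0],[0.05,0,0,0,0],[0.05,0,0,0,0],[0.05,0,0,0,0],[0.05,0,0,0,0],[0.05,0,0,0,0]]' 25
python3 go.py 453 84 130 .76
```

```text
time_s: 3.85
position: [452.7, 81.7, 33.5]
tool_rot: [0.0, 0.929, 0.369, -0.001]
wrist_force: [0.4, 0.1, 0.2]
finger_gap: 92.9
grasp_force: 0.0
time_s: 4.52
position: [452.5, 84.4, 34.4]
tool_rot: [-0.0, 0.929, 0.371, -0.0]
wrist_force: [-2.9, 2.0, 5.1]
finger_gap: 59.9
grasp_force: 25.0
t 4.52 pos [452.5  84.4  34.4] psi 0.760 q7 -1.26 tilt -0.000 -0.000 gap 59.9 grip 25.0 F [-2.9  2.   5.1]
[0.0001, 0.0007, -0.0956, 0.0005]
```

```bash
python3 -m handwheel '[[0.05,0,0,-0.04,0],[0.05,0,0,-0.08,0],[0.05,0,0,-0.1,0],[0.05,0,0,-0.1,0]]' 25
python3 go.py 651.5 -95 95 .075
```

```text
time_s: 4.85
position: [455.9, 84.3, 137.5]
tool_rot: [0.001, 0.929, 0.371, 0.004]
wrist_force: [0.2, 0.6, -3.6]
finger_gap: 59.9
grasp_force: 25.0
t 4.85 pos [455.9  84.3 137.5] psi 0.759 q7 -1.21 tilt 0.001 0.004 gap 59.9 grip 25.0 F [ 0.2  0.6 -3.6]
[0.0185, 0.2647, 0.0425, 0.6843]
```

```bash
python3 -m handwheel '[[0.05,0.02,0.266,0,0.685],[0.05,0.02,0.266,0,0.685],[0.05,0.02,0.266,0,0.685],[0.05,0.02,0.266,0,0.685],[0.05,0.02,0.266,0,0.685],[0.05,0.02,0.266,0,0.685],[0.05,0.02,0.266,0.039,0.685],[0.05,0.02,0.266,0.039,0.685],[0.05,0.02,0.266,0.039,0.685],[0.05,0.02,0.266,0.039,0.685]]'
python3 - <<'E'
from h import *
im=optics.capture("side");im2=optics.capture("top")
a=im[130:290,200:360];b=im2[110:230,270:390]
cv2.imwrite("pics/h2.png",np.hstack([cv2.resize(a,(400,400),interpolation=2),cv2.resize(b,(400,400),interpolation=2)]))
E
python3 go.py 651.5 -95 39 .075
```

```text
time_s: 5.68
position: [649.5, -94.1, 93.2]
tool_rot: [-0.001, 0.999, 0.038, -0.002]
wrist_force: [0.0, 0.4, -3.1]
finger_gap: 60.0
grasp_force: 25.0
t 5.78 pos [651.1 -93.5  96.2] psi 0.077 q7 -1.39 tilt -0.000 0.001 gap 59.9 grip 25.0 F [-1.3 -0.  -1.7]
[0.0003, 0.0015, 0.0572, 0.0018]
```

View pics/h2.png

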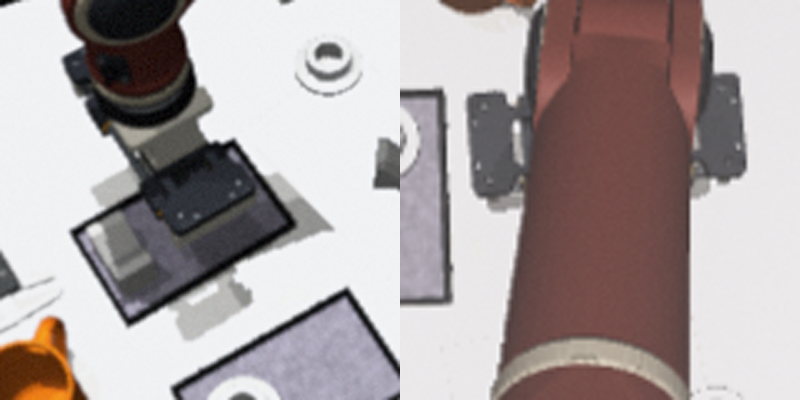

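The arm hides the block from both cameras, so the measured pose stands. Lowering onto the liner while watching the force.

```bash
python3 -m handwheel '[[0.05,0,0,0.025,0],[0.05,0,0,0.04,0],[0.05,0,0,0.048,0],[0.05,0,0,0.052,0],[0.05,0,0,0.055,0],[0.05,0,0,0.0565,0],[0.05,0,0,0.0565,0]]'
python3 go.py
```

```text
time_s: 6.37
position: [651.3, -95.0, 39.5]
tool_rot: [0.0, 0.999, 0.038, 0.001]
wrist_force: [-0.6, 0.6, -3.8]
finger_gap: 60.2
grasp_force: 25.0
t 6.37 pos [651.3 -95.   39.5] psi 0.075 q7 -1.39 tilt 0.000 0.001 gap 60.2 grip 25.0 F [-0.6  0.6 -3.8]
```

```bash
python3 -m handwheel '[[0.05,0,0,0.0008,0],[0.05,0,0,0.0015,0],[0.05,0,0,0.0018,0],[0.05,0,0,0.0018,0]]'
python3 -m handwheel '[[0.08,0,0,0,0],[0.08,0,0,0,0],[0.08,0,0,0,0],[0.093,0,0,0,0],[0.093,0,0,0,0],[0.093,0,0,-0.02,0],[0.093,0,0,-0.06,0],[0.093,0,0,-0.1,0],[0.093,0,0,-0.1,0],[0.093,0,0,-0.1,0]]'
python3 go.py 440.6 -46 130 .97
```

```text
time_s: 6.7
position: [651.6, -95.2, 38.6]
tool_rot: [0.0, 0.999, 0.037, 0.001]
wrist_force: [-1.9, 0.8, 5.3]
finger_gap: 60.1
grasp_force: 24.9
time_s: 7.53
position: [652.8, -95.4, 140.0]
tool_rot: [0.001, 0.999, 0.037, 0.003]
wrist_force: [0.6, -0.5, -0.3]
finger_gap: 93.0
grasp_force: 0.0
t 7.53 pos [652.8 -95.4 140. ] psi 0.075 q7 -1.39 tilt 0.001 0.003 gap 93.0 grip 0.0 F [ 0.6 -0.5 -0.3]
[-0.2079, -0.0651, 0.01, -0.8953]
```

```bash
python3 -m handwheel '[[0.093,-0.207,-0.065,0.005,-0.895],[0.093,-0.207,-0.065,0.005,-0.895],[0.093,-0.207,-0.065,0.005,-0.895],[0.093,-0.207,-0.065,0.005,-0.895],[0.093,-0.207,-0.065,0.005,-0.895],[0.093,-0.207,-0.065,0.005,-0.895],[0.093,-0.207,-0.065,0.005,-0.895],[0.093,-0.207,-0.065,0.005,-0.895],[0.093,-0.207,-0.065,0.005,-0.895]]'
python3 - <<'E'
from h import *
im=optics.capture("side");im2=optics.capture("top")
a=im[150:290,200:400];b=im2[130:250,270:390]
cv2.imwrite("pics/h3.png",np.hstack([cv2.resize(a,(500,350),interpolation=2),cv2.resize(b,(300,350),interpolation=2)]))
E
python3 go.py 440.6 -46 34 .97
```

```text
time_s: 8.28
position: [439.1, -45.9, 131.2]
tool_rot: [-0.001, 0.885, 0.465, -0.0]
wrist_force: [0.4, 0.1, -0.3]
finger_gap: 93.4
grasp_force: 0.0
t 8.38 pos [439.8 -45.9 131.3] psi 0.967 q7 -0.78 tilt -0.000 -0.000 gap 93.0 grip 0.0 F [ 1.3 -0.   0.1]
[0.0004, 0.0007, 0.0973, -0.0031]
```

View pics/h3.png

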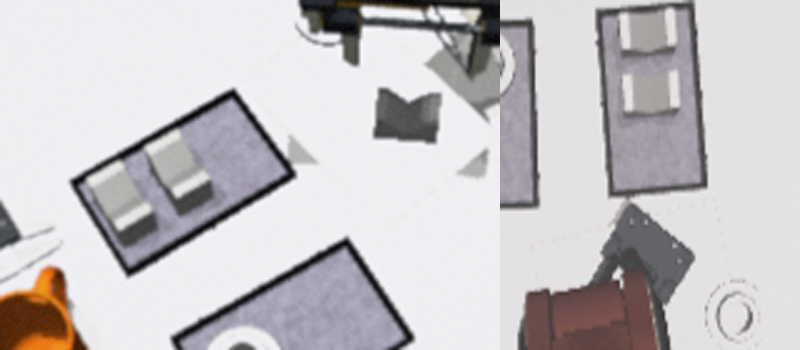

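Block A sits upright and square in the v_tray, at about (651,92) in the right-hand crop, with free floor in front of it. Block B is at (407,115) between the fingers.

```bash
python3 -m handwheel '[[0.093,0,0,0.03,0],[0.093,0,0,0.055,0],[0.093,0,0,0.07,0],[0.093,0,0,0.083,0],[0.093,0,0,0.093,0],[0.093,0,0,0.097,0],[0.093,0,0,0.097,0],[0.05,0,0,0.097,0],[0.05,0,0,0.097,0],[0.05,0,0,0.097,0],[0.05,0,0,0.097,0],[0.05,0,0,0.097,0],[0.05,0,0,0.097,0],[0.05,0,0,0.097,0]]' 25
python3 go.py
```

```text
time_s: 9.55
position: [439.4, -45.8, 35.1]
tool_rot: [0.0, 0.885, 0.466, 0.0]
wrist_force: [-0.5, 0.1, 3.7]
finger_gap: 59.9
grasp_force: 24.9
t 9.55 pos [439.4 -45.8  35.1] psi 0.970 q7 -0.86 tilt 0.000 0.000 gap 59.9 grip 24.9 F [-0.5  0.1  3.7]
```

```bash
python3 -m handwheel '[[0.05,0,0,-0.03,0],[0.05,0,0,-0.065,0],[0.05,0,0,-0.085,0],[0.05,0.043,0.157,-0.085,0.895],[0.05,0.043,0.157,-0.085,0.895],[0.05,0.043,0.157,-0.085,0.895],[0.05,0.043,0.157,-0.085,0.895],[0.05,0.043,0.157,-0.085,0.895],[0.05,0.043,0.157,-0.085,0.895],[0.05,0.043,0.157,-0.085,0.895],[0.05,0.043,0.157,-0.085,0.895],[0.05,0.043,0.157,-0.06,0.895],[0.05,0.043,0.157,-0.06,0.895]]'
python3 go.py 593.7 -99.2 39 .075
```

```text
time_s: 10.63
position: [589.5, -98.3, 90.7]
tool_rot: [-0.001, 0.999, 0.039, -0.005]
wrist_force: [-2.3, 0.6, -5.5]
finger_gap: 59.9
grasp_force: 24.9
t 10.63 pos [589.5 -98.3  90.7] psi 0.078 q7 -1.37 tilt -0.001 -0.005 gap 59.9 grip 24.9 F [-2.3  0.6 -5.5]
[0.0041, 0.0012, 0.0517, 0.0025]
```

```bash
python3 -m handwheel '[[0.05,0,0,0,0],[0.05,0,0,0.02,0],[0.05,0,0,0.035,0],[0.05,0,0,0.045,0],[0.05,0,0,0.05,0],[0.05,0,0,0.053,0],[0.05,0,0,0.0545,0],[0.05,0,0,0.0545,0],[0.05,0,0,0.0545,0]]'
python3 go.py
```

```text
time_s: 11.38
position: [593.8, -99.2, 41.0]
tool_rot: [0.0, 0.999, 0.037, 0.001]
wrist_force: [0.5, 0.2, -4.9]
finger_gap: 59.8
grasp_force: 24.9
t 11.38 pos [593.8 -99.2  41. ] psi 0.075 q7 -1.37 tilt 0.000 0.001 gap 59.8 grip 24.9 F [ 0.5  0.2 -4.9]
```

```bash
python3 -m handwheel '[[0.05,0,0,0.001,0],[0.05,0,0,0.002,0],[0.05,0,0,0.0023,0],[0.05,0,0,0.0023,0]]'
python3 -m handwheel '[[0.08,0,0,0,0],[0.08,0,0,0,0],[0.08,0,0,0,0],[0.093,0,0,0,0],[0.093,0,0,0,0],[0.093,0,0,-0.02,0],[0.093,0,0,-0.06,0],[0.093,0,0,-0.1,0],[0.093,0,0,-0.1,0],[0.093,0,0,-0.1,0]]'
python3 go.py 451.5 236 140 1.68
```

```text
time_s: 11.72
position: [593.8, -99.2, 39.2]
tool_rot: [0.0, 0.999, 0.037, 0.001]
wrist_force: [-1.5, 0.7, 3.6]
finger_gap: 59.9
grasp_force: 24.9
time_s: 12.55
position: [595.1, -99.4, 140.7]
tool_rot: [0.001, 0.999, 0.037, 0.003]
wrist_force: [-0.5, -0.1, 0.4]
finger_gap: 93.4
grasp_force: 0.0
t 12.55 pos [595.1 -99.4 140.7] psi 0.075 q7 -1.37 tilt 0.001 0.003 gap 93.4 grip 0.0 F [-0.5 -0.1  0.4]
[-0.1181, -0.3452, 0.0007, -1.6053]
```

```bash
python3 -m handwheel '[[0.093,-0.117,-0.345,0,-1.605],[0.093,-0.117,-0.345,0,-1.605],[0.093,-0.117,-0.345,0,-1.605],[0.093,-0.117,-0.345,0,-1.605],[0.093,-0.117,-0.345,0,-1.605],[0.093,-0.117,-0.345,0,-1.605],[0.093,-0.117,-0.345,0,-1.605],[0.093,-0.117,-0.345,0,-1.605],[0.093,-0.117,-0.345,0,-1.605],[0.093,-0.117,-0.345,0,-1.605],[0.093,-0.117,-0.345,0,-1.605],[0.093,-0.117,-0.345,0,-1.605],[0.093,-0.117,-0.345,0,-1.605],[0.093,-0.117,-0.345,0,-1.605],[0.093,-0.117,-0.345,0,-1.605],[0.093,-0.117,-0.345,0,-1.605]]'
python3 - <<'E'
from h import *
im=optics.capture("side");im2=optics.capture("top")
a=im[170:350,210:470];b=im2[130:270,170:380]
cv2.imwrite("pics/h4.png",np.vstack([cv2.resize(a,(433,300),interpolation=2),cv2.resize(b,(433,290),interpolation=2)]))
E
python3 go.py 451.5 236 27 1.68
```

```text
time_s: 13.88
position: [450.3, 235.8, 137.2]
tool_rot: [-0.0, 0.668, 0.744, -0.001]
wrist_force: [-0.2, -1.5, 0.1]
finger_gap: 93.0
grasp_force: 0.0
t 13.98 pos [450.5 236.1 137.7] psi 1.678 q7 -0.77 tilt -0.000 -0.000 gap 92.8 grip 0.0 F [0.8 0.8 0.4]
[-0.0002, 0.0009, 0.1107, -0.0015]
```

View pics/h4.png

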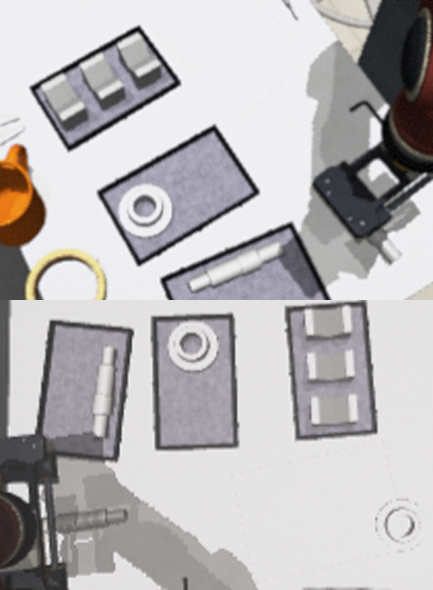

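All three V-blocks now stand upright in the v_tray. The hand straddles the shaft, seen in the lower crop from (60,520) to (128,515). Descending to grip it with the tips at 10 mm.

```bash
python3 -m handwheel '[[0.093,0,0.001,0.03,0],[0.093,0,0.001,0.06,0],[0.093,0,0.001,0.08,0],[0.093,0,0.001,0.095,0],[0.093,0,0.001,0.105,0],[0.093,0,0.001,0.111,0],[0.093,0,0.001,0.111,0],[0.093,0,0.001,0.111,0]]' 20
python3 go.py
python3 -m handwheel '[[0.015,0,0,0,0],[0.015,0,0,0,0],[0.015,0,0,0,0],[0.015,0,0,0,0],[0.015,0,0,0,0],[0.015,0,0,0,0],[0.015,0,0,0,0],[0.015,0,0,0,0],[0.015,0,0,0,0],[0.015,0,0,0,0]]' 20
python3 go.py
```

```text
time_s: 14.65
position: [452.1, 236.6, 27.4]
tool_rot: [0.0, 0.668, 0.745, 0.0]
wrist_force: [-1.1, 0.5, 0.5]
finger_gap: 93.3
grasp_force: 0.0
t 14.65 pos [452.1 236.6  27.4] psi 1.680 q7 -0.88 tilt 0.000 0.000 gap 93.3 grip 0.0 F [-1.1  0.5  0.5]
time_s: 15.48
position: [451.7, 236.3, 26.9]
tool_rot: [-0.0, 0.668, 0.745, -0.0]
wrist_force: [0.1, 0.3, -0.7]
finger_gap: 31.1
grasp_force: 0.0
t 15.48 pos [451.7 236.3  26.9] psi 1.680 q7 -0.88 tilt -0.000 -0.000 gap 31.1 grip 0.0 F [ 0.1  0.3 -0.7]
```

```bash
python3 -m handwheel '[[0.015,0,0,0,0],[0.015,0,0,0,0],[0.015,0,0,0,0],[0.015,0,0,0,0]]' 25
python3 -m handwheel '[[0.015,0,0,-0.03,0],[0.015,0,0,-0.06,0],[0.015,0,0,-0.085,0],[0.015,0,0,-0.085,0],[0.015,0,0,-0.085,0],[0.015,0,0,-0.085,0]]' 25
python3 go.py 625.2 261.2 112 3.034
```

```text
time_s: 15.82
position: [451.3, 236.2, 26.9]
tool_rot: [-0.0, 0.667, 0.745, -0.0]
wrist_force: [-1.5, -0.6, 0.8]
finger_gap: 24.8
grasp_force: 24.9
time_s: 16.32
position: [451.2, 235.4, 111.0]
tool_rot: [-0.0, 0.668, 0.744, -0.001]
wrist_force: [0.6, -0.3, -2.0]
finger_gap: 24.7
grasp_force: 24.9
t 16.32 pos [451.2 235.4 111. ] psi 1.679 q7 -0.80 tilt -0.000 -0.001 gap 24.7 grip 24.9 F [ 0.6 -0.3 -2. ]
[0.0068, 0.1758, -0.001, -1.3545]
```

```bash
python3 -m handwheel '[[0.015,0.004,0.175,0,-1.354],[0.015,0.004,0.175,0,-1.354],[0.015,0.004,0.175,0,-1.354],[0.015,0.004,0.175,0,-1.354],[0.015,0.004,0.175,0,-1.354],[0.015,0.004,0.175,0,-1.354],[0.015,0.004,0.175,0,-1.354],[0.015,0.004,0.175,0,-1.354],[0.015,0.004,0.175,0,-1.354],[0.015,0.004,0.175,0,-1.354],[0.015,0.004,0.175,0,-1.354],[0.015,0.004,0.175,0,-1.354],[0.015,0.004,0.175,0.04,-1.354],[0.015,0.004,0.175,0.04,-1.354],[0.015,0.004,0.175,0.04,-1.354]]'
python3 - <<'E'
from h import *
im=optics.capture("side");im2=optics.capture("top")
a=im[270:400,270:450];b=im2[120:230,160:270]
cv2.imwrite("pics/h5.png",np.hstack([cv2.resize(a,(485,350),interpolation=2),cv2.resize(b,(315,350),interpolation=2)]))
E
python3 go.py 625.2 259.4 34 3.034
```

```text
time_s: 17.57
position: [623.2, 257.4, 68.2]
tool_rot: [-0.003, 0.055, 0.999, -0.003]
wrist_force: [-0.5, 0.4, -2.1]
finger_gap: 25.0
grasp_force: 24.9
t 17.67 pos [625.3 259.8  72.2] psi 3.033 q7 0.49 tilt -0.000 0.000 gap 25.0 grip 24.9 F [-0.7  0.8 -2.4]
[0.0001, -0.0004, 0.0382, -0.0011]
```

View pics/h5.png

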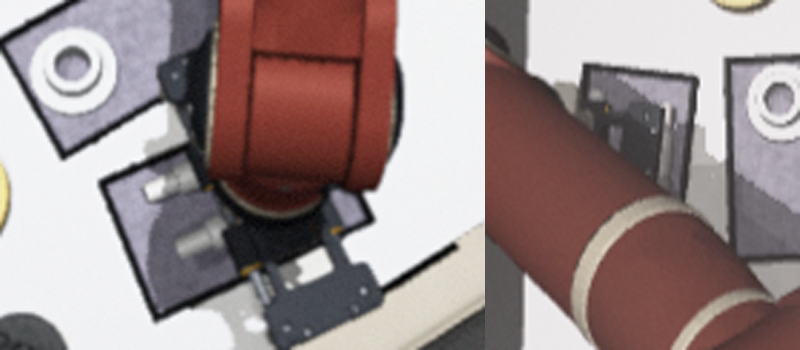

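The held shaft (end at ~200,238) is parallel to the fixed one (165,185) and over the free side of the tray. Lowering.

```bash
python3 -m handwheel '[[0.015,0,0,0.015,0],[0.015,0,0,0.027,0],[0.015,0,0,0.034,0],[0.015,0,0,0.038,0],[0.015,0,0,0.0395,0],[0.015,0,0,0.0395,0],[0.015,0,0,0.0395,0]]'
python3 go.py
```

```text
time_s: 18.25
position: [625.5, 259.6, 32.8]
tool_rot: [0.0, 0.054, 0.999, 0.0]
wrist_force: [-1.1, 0.6, -2.7]
finger_gap: 25.1
grasp_force: 24.9
t 18.25 pos [625.5 259.6  32.8] psi 3.034 q7 0.46 tilt 0.000 0.000 gap 25.1 grip 24.9 F [-1.1  0.6 -2.7]
```

```bash
python3 -m handwheel '[[0.015,0,0,0.0005,0],[0.015,0,0,0.001,0],[0.015,0,0,0.0013,0],[0.015,0,0,0.0013,0],[0.015,0,0,0.0013,0]]'
python3 go.py
```

```text
time_s: 18.67
position: [625.3, 259.3, 31.3]
tool_rot: [0.0, 0.054, 0.999, 0.0]
wrist_force: [-0.3, 0.3, -2.6]
finger_gap: 24.9
grasp_force: 24.9
t 18.67 pos [625.3 259.3  31.3] psi 3.034 q7 0.46 tilt 0.000 0.000 gap 24.9 grip 24.9 F [-0.3  0.3 -2.6]
```

```bash
python3 -m handwheel '[[0.032,0,0,0,0],[0.032,0,0,0,0],[0.038,0,0,0,0],[0.038,0,0,0,0],[0.038,0,0,-0.01,0],[0.038,0,0,-0.03,0],[0.05,0,0,-0.06,0],[0.07,0,0,-0.1,0],[0.093,0,0,-0.11,0],[0.093,0,0,-0.11,0],[0.093,0,0,-0.11,0],[0.093,0,0,-0.11,0]]'
python3 go.py 443 -187 145 1.3 443 -187 145 0.3
```

```text
time_s: 19.67
position: [624.6, 258.3, 139.6]
tool_rot: [-0.001, 0.054, 0.999, -0.001]
wrist_force: [0.5, -0.3, 0.4]
finger_gap: 73.6
grasp_force: 0.0
t 19.67 pos [624.6 258.3 139.6] psi 3.034 q7 0.53 tilt -0.001 -0.001 gap 73.6 grip 0.0 F [ 0.5 -0.3  0.4]
[0.1326, -0.4623, -0.0054, 1.7339]
[0.1326, -0.4623, -0.0054, 2.7339]
```

```bash
python3 -m handwheel '[[0.093,0.134,-0.462,0,1.86],[0.093,0.134,-0.462,0,1.86],[0.093,0.134,-0.462,0,1.86],[0.093,0.134,-0.462,0,1.86],[0.093,0.134,-0.462,0,1.86],[0.093,0.134,-0.462,0,1.86],[0.093,0.134,-0.462,0,1.86],[0.093,0.134,-0.462,0,1.86],[0.093,0.134,-0.462,0,1.86],[0.093,0.134,-0.462,0,1.86],[0.093,0.134,-0.462,0,1.86],[0.093,0.134,-0.462,0,1.86],[0.093,0.134,-0.462,0,1.86],[0.093,0.134,-0.462,0,1.86],[0.093,0.134,-0.462,0,1.86],[0.093,0.134,-0.462,0,1.86],[0.093,0.134,-0.462,0,1.86],[0.093,0.134,-0.462,0,1.86]]'
python3 - <<'E'
from h import *
im=optics.capture("side");im2=optics.capture("top")
a=im[120:390,250:450];b=im2[120:270,180:400]
cv2.imwrite("pics/h6.png",np.hstack([cv2.resize(a,(370,500),interpolation=2),cv2.resize(b,(430,293),interpolation=2)] if 0 else [cv2.resize(a,(370,500),interpolation=2),cv2.copyMakeBorder(cv2.resize(b,(430,293),interpolation=2),0,207,0,0,cv2.BORDER_CONSTANT)]))
E
python3 go.py 442 -187.5 31.5 1.174
```

```text
time_s: 21.17
position: [441.8, -185.3, 140.4]
tool_rot: [-0.001, 0.832, 0.555, -0.001]
wrist_force: [0.6, -0.3, -0.0]
finger_gap: 93.0
grasp_force: 0.0
t 21.27 pos [ 442.1 -185.4  140.7] psi 1.176 q7 -0.34 tilt -0.001 -0.000 gap 93.1 grip 0.0 F [0.4 0.1 0.6]
[-0.002, 0.0008, 0.1092, 0.0016]
```

View pics/h6.png

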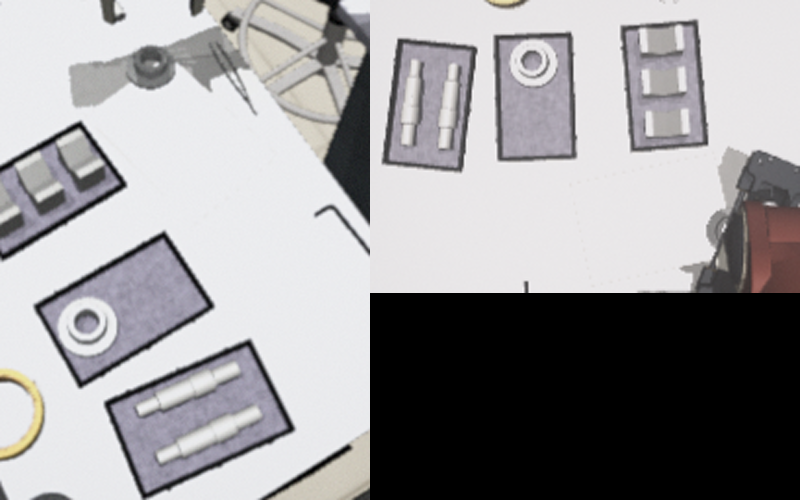

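The shaft lies flat in its tray, parallel to the fixed one. The flange is at (150,65) between the fingertips. Descending.

```bash
python3 -m handwheel '[[0.093,-0.002,0.001,0.03,0],[0.093,-0.002,0.001,0.06,0],[0.093,-0.002,0.001,0.08,0],[0.093,-0.002,0.001,0.095,0],[0.093,-0.002,0.001,0.104,0],[0.093,-0.002,0.001,0.109,0],[0.093,-0.002,0.001,0.109,0],[0.05,-0.002,0.001,0.109,0],[0.03,-0.002,0.001,0.109,0],[0.03,-0.002,0.001,0.109,0],[0.03,-0.002,0.001,0.109,0],[0.03,-0.002,0.001,0.109,0],[0.03,-0.002,0.001,0.109,0],[0.03,-0.002,0.001,0.109,0],[0.03,-0.002,0.001,0.109,0],[0.03,-0.002,0.001,0.109,0],[0.03,-0.002,0.001,0.109,0],[0.03,-0.002,0.001,0.109,0]]' 25
python3 go.py
```

```text
time_s: 22.77
position: [442.7, -187.8, 32.2]
tool_rot: [0.0, 0.833, 0.554, 0.0]
wrist_force: [0.6, 0.4, 0.5]
finger_gap: 43.0
grasp_force: 25.0
t 22.77 pos [ 442.7 -187.8   32.2] psi 1.174 q7 -0.44 tilt 0.000 0.000 gap 43.0 grip 25.0 F [0.6 0.4 0.5]
```

Gap is 43.0 against a hub of 44, so I'll lift a little and check that the grip is centred.

```bash
python3 -m handwheel '[[0.03,0,0,-0.03,0],[0.03,0,0,-0.06,0],[0.03,0,0,-0.08,0],[0.03,0,0,-0.08,0],[0.03,0,0,-0.08,0],[0.03,0,0,-0.08,0]]' 25
python3 - <<'E'
from h import *
from rig import telemetry
im=optics.capture("side");im2=optics.capture("top")
p=telemetry.read_state()["position"];print(p)
for c,i in(("side",im),("top",im2)):
    print(c,"disc centre exp",proj(c,p+[0,0,-26]),[(round(m["score"],2),m["extent"]) for m in optics.silhouettes(c,"flange")])
    an=np.linspace(0,6.28,60);q=proj(c,p+np.c_[34*np.cos(an),34*np.sin(an),0*an-22.]);
    if c=="side":
        k=8;a=cv2.resize(im[100:190,280:380],None,fx=k,fy=k,interpolation=2)
        b=a.copy();cv2.polylines(b,[np.int32((q-[280,100]+.5)*k)],True,(0,255,0),1)
        cv2.imwrite("pics/h7.png",b[:600])
E
```

```text
time_s: 23.27
position: [441.1, -187.6, 110.9]
tool_rot: [-0.001, 0.833, 0.554, -0.001]
wrist_force: [0.0, 0.1, -3.9]
finger_gap: 42.7
grasp_force: 24.8
[ 441.13539732 -187.42298195  110.5425161 ]
side disc centre exp [[331.34160667 136.97603098]] [(0.8, [318.0, 122.0, 348.7, 147.1])]
top disc centre exp [[366.47074268 240.20201772]] [(0.56, [353.7, 230.1, 365.0, 245.0])]
```

View pics/h7.png

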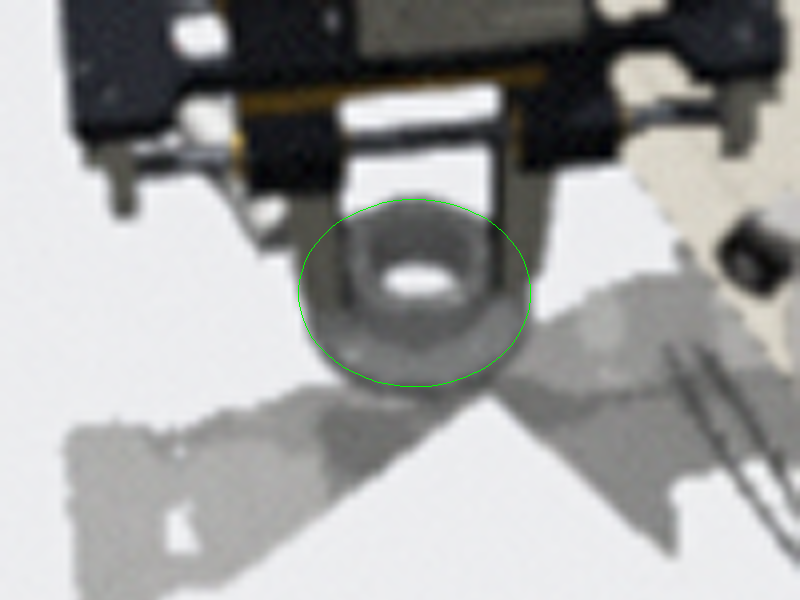

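```bash
python3 go.py 594.6 85.9 112 1.174
```

```text
t 23.47 pos [ 441.6 -187.5  110.8] psi 1.174 q7 -0.37 tilt -0.001 -0.001 gap 42.9 grip 24.8 F [-0.4  0.4 -3. ]
[0.3113, 0.0355, -0.0012, -0.0]
```

The disc sits level and its rim matches the predicted circle, centred on (415,293) to within about 2 mm. Moving to the tray.

```bash
python3 -m handwheel '[[0.03,0.311,0.0355,0,0],[0.03,0.311,0.0355,0,0],[0.03,0.311,0.0355,0,0],[0.03,0.311,0.0355,0,0],[0.03,0.311,0.0355,0,0],[0.03,0.311,0.0355,0,0],[0.03,0.311,0.0355,0,0],[0.03,0.311,0.0355,0,0],[0.03,0.311,0.0355,0,0],[0.03,0.311,0.0355,0.03,0],[0.03,0.311,0.0355,0.05,0],[0.03,0.311,0.0355,0.06,0],[0.03,0.311,0.0355,0.068,0],[0.03,0.311,0.0355,0.072,0],[0.03,0.311,0.0355,0.072,0],[0.03,0.311,0.0355,0.072,0]]'
python3 go.py 594.6 85.9 36.2 1.174
```

```text
time_s: 24.8
position: [596.1, 85.3, 40.8]
tool_rot: [0.0, 0.833, 0.554, 0.001]
wrist_force: [0.4, 0.1, -2.7]
finger_gap: 43.2
grasp_force: 24.8
t 24.80 pos [596.1  85.3  40.8] psi 1.174 q7 -0.86 tilt 0.000 0.001 gap 43.2 grip 24.8 F [ 0.4  0.1 -2.7]
[-0.0, -0.0016, 0.0046, -0.0005]
```

```bash
python3 -m handwheel '[[0.03,0,-0.001,0.002,0],[0.03,0,-0.001,0.0035,0],[0.03,0,-0.001,0.0042,0],[0.03,0,-0.001,0.0046,0],[0.03,0,-0.001,0.0048,0],[0.03,0,-0.001,0.0048,0]]'
python3 go.py
```

```text
time_s: 25.3
position: [594.8, 85.7, 36.3]
tool_rot: [0.0, 0.833, 0.554, 0.0]
wrist_force: [-2.0, -0.1, 3.7]
finger_gap: 43.1
grasp_force: 25.1
t 25.30 pos [594.8  85.7  36.3] psi 1.174 q7 -0.87 tilt 0.000 0.000 gap 43.1 grip 25.1 F [-2.  -0.1  3.7]
```

Contact. Releasing, rising and backing off clear of the view.

```bash
python3 -m handwheel '[[0.05,0,0,0,0],[0.055,0,0,0,0],[0.06,0,0,0,0],[0.06,0,0,0,0],[0.06,0,0,-0.01,0],[0.06,0,0,-0.03,0],[0.06,0,0,-0.06,0],[0.06,0,0,-0.1,0],[0.06,0,0,-0.13,0],[0.06,-0.17,0.08,-0.15,0],[0.06,-0.17,0.08,-0.15,0],[0.06,-0.17,0.08,-0.15,0],[0.06,-0.17,0.08,-0.15,0],[0.06,-0.17,0.08,-0.15,0],[0.06,-0.17,0.08,-0.15,0],[0.06,-0.17,0.08,-0.15,0]]'
python3 go.py 460 -180 200 1.174
```

```text
time_s: 26.63
position: [602.5, -104.2, 186.0]
tool_rot: [0.0, 0.834, 0.552, 0.0]
wrist_force: [0.1, 1.1, -0.3]
finger_gap: 59.7
grasp_force: 0.0
t 26.63 pos [ 602.5 -104.2  186. ] psi 1.170 q7 -0.49 tilt 0.000 0.000 gap 59.7 grip 0.0 F [ 0.1  1.1 -0.3]
[-0.1254, -0.1016, -0.014, -0.0043]
```

```bash
python3 -m handwheel '[[0.06,-0.11,-0.1,0,0],[0.06,-0.11,-0.1,0,0],[0.06,-0.11,-0.1,0,0],[0.06,-0.11,-0.1,0,0],[0.06,-0.11,-0.1,0,0],[0.06,-0.11,-0.1,0,0],[0.06,-0.11,-0.1,0,0]]'
python3 - <<'E'
from h import *
im=optics.capture("side");im2=optics.capture("top")
a=im[80:390,210:450];b=im2[120:270,180:450]
b=cv2.resize(b,(430,239),interpolation=2)
cv2.imwrite("pics/h8.png",np.hstack([cv2.resize(a,(370,478),interpolation=2),cv2.copyMakeBorder(b,0,239,0,0,cv2.BORDER_CONSTANT)]))
E
```

```text
time_s: 27.22
position: [469.6, -162.7, 186.0]
tool_rot: [0.0, 0.832, 0.555, 0.001]
wrist_force: [0.3, -0.3, -0.2]
finger_gap: 59.9
grasp_force: 0.0
```

View pics/h8.png

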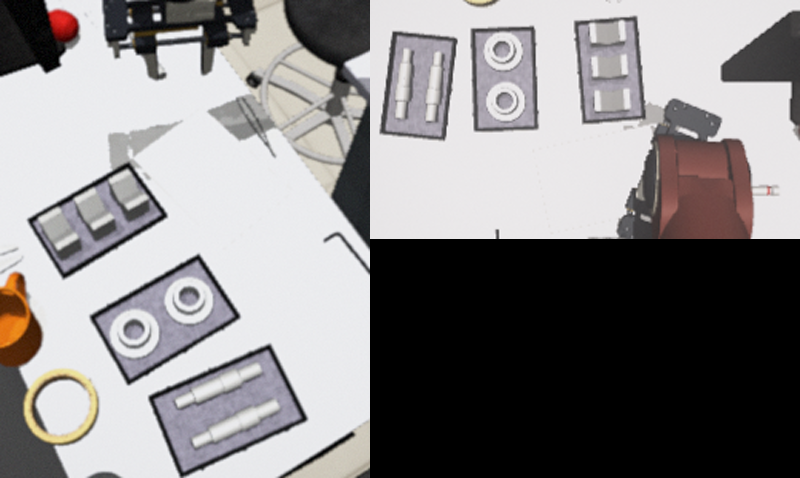

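Both views show every piece in its tray, flat and the right way up: the flange at (188,297), the shafts at about (235,400) and the V-blocks at about (95,210). The gauge still lies at (768,190), and the robot touches nothing.

```bash
python3 -c "
from rig import ticket
print(ticket.finish_job())"
```

```text
the job is handed in; nothing more can be done
None
```

The job is handed in at about 27 s of the 112 s allowed: both V-blocks, the shaft and the flange lie flat in their trays, V-blocks and flange right way up, and the plug gauge was left where it was.

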